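# Right the fallen specimen bottle onto the examination stand

## Robot

A 6-joint arm with a two-finger parallel gripper is mounted at the origin on the work surface. World frame = base frame: x ahead of the robot, y to its left, z up, the work surface at z = 0. Lengths are in m, angles in degrees, forces in N, time in s.
With the tool pointing down it reaches from about 0.375 to 0.75 m from the base axis. Payload 9 kg.
Tool frame: the origin (TCP) lies where the fingers leave the gripper's body, on its centre line; the fingertips stand 73 mm ahead of it and the grasp point (between the pads) lies 54 mm ahead of it (robot.tip_reach is the distance from the TCP to the fingertips, in m); z points along the fingers, y is the direction in which the jaws open and shut (so a half turn about z gives the same grasp; the last joint's range is limited). The gripper opens to 85 mm and grips with 20 to 120 N. Pads are 22 mm wide; open, the fingers measure 114 mm over their backs; the gripper's body (76 mm by 85 mm) begins 54 mm behind the grasp point. The pads swing forward as they close: fully open they stand 13 mm farther back than shut.
Start: joints at [64.59, 5.964, 5.575, 89.605, 0, 77.527], TCP at [0.134, 0.585, 0.304] pointing down, gripper open.
Joint ranges: [-171.21, 171.21], [-48.23, 106.86], [-62.78, 66.21], [-105.2, 120.99], [-86.42, 89.51], [-180, 180]. Speed limits (degrees/s): [127.2, 127.2, 147.25, 180, 180, 180].

## Interface

Orientations are given as [roll, pitch, yaw] about the fixed x, y, z axes, in that order (R = Rz(yaw) Ry(pitch) Rx(roll)).
In Python, from plant import robot gives the robot as it stands. Calls block until the motion is done:
- robot.move_pose(position, orientation): joint-space move of the TCP to a pose.
- robot.line_to(position, vel=0.15, rotation=None, guard=None): straight line of the TCP; rotation=None keeps the orientation; vel is the mean speed in m/s. With guard (N) it stops when the force on the tool has changed by that much, and returns True; else False.
- robot.goto_joints(angles): joint-space move.
- robot.set_gripper(opening): finger opening in m; the grip force is fixed at half the most; returns when the fingers have stopped.
- robot.pause(seconds).
- robot.ik(position, orientation): joint angles nearest the present ones, or None.
- robot.observe(): the state.
- robot.grab_frame(name): name is "side" or "top" or "wrist"; returns the picture (480x640x3 uint8, blue, green, red); there is no depth.
- robot.get_calibration(name): a dict with "vertical_fov" (degrees; the focal length in pixels is half the picture's height over the tangent of half this angle, whatever the lens; pixels are square), "cx", "cy" (the principal point, pixels), "rvec" (rotation vector, rad) and "tvec" (3), from world to camera coordinates, as OpenCV has them. Camera axes: x right, y down, z forward; pixel columns grow to the right and rows downward; lengths in m; the calibration is good to about 2 mm. A picture is of the moment at which its call begins: read the wrist's pose just before it. get_calibration takes no time and is no camera call; for the wrist camera it gives the pose at the moment of the call.
A pose or a line that the arm cannot do raises robot.IKError and nothing moves.
- robot.job_done(): hands the job in, once; it reports no verdict.
The state is a dict: "time": time; "q": joint angles; "qvel": joint speeds; "joint_torque": joint torques, N m; "tool_pos": TCP position; "tcp_rot": TCP orientation; "ft_force": force on the tool from outside, world axes, zero at the start; "torque": the same for the moment, N m; "gripper_width": finger opening in m.
Only numpy, scipy, OpenCV 4.12 (cv2) and the standard library are available. Lean on these libraries where they do the work, as an engineer would, in place of code of your own. Each camera call takes 0.05 s, during which the arm holds its last target.

## Task

The white specimen bottle with the blue cap has toppled and rolled into the V-ribbed cradle. Lift it out without letting it fall onto the bench, and stand it upright, cap up, in the middle of the round plate of the examination stand: set it down gently, still holding it when it touches the plate, then let go and leave it standing there on its own. Do not disturb the other things on the bench.

Things in the scene. Friction and masses are not known exactly. Their poses are not given: they have to be found in the camera images.
- bottle_mid (a point): Centre, half-way up, of the fallen round white bottle. z axis: from base to cap; base and cap top each 58 mm from here. Body 48 mm in diameter for the lowest 88 mm, sloping shoulder 10 mm, blue cap 26 mm in diameter, 18 mm tall. 0.17 to 0.35 kg. It starts lying level in the cradle, 55 mm above the bench, cap towards the robot's side (within 30 degrees of -x); grip it across the body here, between the ribs.
- cradle_axis (a point): Point on the axis of the stock lying in the grey fixed cradle, 55 mm above the bench, midway between its two V ribs (8 mm thick, 60 mm wide, tips 49 mm above the bench, 34 mm either way along x). x is level along the cradle, away from the cap. Base plate 110 x 70 mm, 8 mm thick; open between the ribs. The bottle's centre lies about 14 mm from here against x.
- stand_foot (a point): Bench-height point on the vertical axis of the fixed examination stand: foot 110 mm in diameter, column, level round aluminium plate 100 mm in diameter with a green disc in its middle, centred over this point. The plate's top is anywhere from 60 to 90 mm above the bench, not reported: find it by touch or sight. It is sprung: gives 1 mm per 3 N, at most 5 mm. A knob below it reaches 48 mm out.
- stand: The same stand (foot, column and plate together); the origin is at bench height on its axis, z up.
- amber_bottle: Bystander: standing amber bottle, 56 mm in diameter, 100 mm tall, about 142 mm beyond the bottle's centre, near its axis; origin at the centre of its underside.
- jar: Bystander: standing green glass jar, 60 mm in diameter, 75 mm tall, about 142 mm from the stand's axis, on the far side; origin at the centre of its underside.
- dish: Bystander: low round white dish, 80 mm in diameter, 15 mm tall, origin at the centre of its underside.
- scissors: Bystander: steel scissors lying flat, 145 mm long along x, 60 mm across the finger rings, 8 mm high; origin at the pivot, on the underside.
- forceps: Bystander: steel forceps lying flat, 120 mm long along x, 14 mm wide, 8 mm high; origin at the middle of the underside.
- brush: Bystander: cleaning brush lying along its x, about 200 mm long, 42 mm wide, 20 mm high; origin on the underside near its middle.
There are look-alikes about, which are no part of the job. Leave any purple look-alike of the part that bears bottle_mid alone. Leave any red or turquoise look-alike of the stand alone.

How it is judged:
By the outcome, as a careful person would: the job done as asked, in the order asked, and still so for the second after the job is handed in, with the robot touching nothing.
It also fails if it takes over 45 s, if anything falls off the work surface, if the arm or the gripper's body presses on something with over 40 N, if the wrist force passes 120 N, or if a joint passes its speed limit or range.

## Working session

There is one attempt and no reset: what is moved stays moved. The work goes in short steps, each a Python script; the robot and the scene stay as the last script left them, time stands still between calls to the robot, and variables do not carry over. Pictures are saved under pics/ and viewed, and the job is handed in when it is done.

```bash
ls; mkdir -p pics
python3 - <<'E'
from plant import robot
import cv2
for n in("side","top","wrist"):
    cv2.imwrite(f"pics/a_{n}.png",robot.grab_frame(n)); c=robot.get_calibration(n); print(n,c)
print(robot.observe())
E
```

```text
pics
side {'vertical_fov': 50.47248351398228, 'cx': 317.1654808946272, 'cy': 229.97671447193397, 'rvec': array([ 2.0867995 , -0.58482031,  0.30661105]), 'tvec': array([-0.50415896,  0.24559286,  0.90151156])}
top {'vertical_fov': 57.483483012366776, 'cx': 328.05316014922926, 'cy': 241.53289190491685, 'rvec': array([ 2.15534341, -2.21063719,  0.09040976]), 'tvec': array([0.02786683, 0.56954157, 1.15791639])}
wrist {'vertical_fov': 67.34522226628748, 'cx': 318.45603188100137, 'cy': 240.22319759432244, 'rvec': array([-2.25853879, -1.8004769 , -0.27698798]), 'tvec': array([-0.60009134, -0.03801582,  0.38002359])}
{'time': 0.15, 'q': array([6.45902276e+01, 5.99130085e+00, 5.53670163e+00, 8.96078112e+01,
       2.40779172e-05, 7.75279619e+01]), 'qvel': array([-0.00822333, -0.12136584,  0.15131704, -0.10432951, -0.01151253,
        0.10035353]), 'joint_torque': array([ 2.44762115e-03, -5.57359493e+01,  5.04003489e+01,  1.27822818e-02,
       -3.10658734e-04,  6.92503761e-06]), 'tool_pos': array([0.13422305, 0.58458402, 0.30328971]), 'tcp_rot': array([-1.79939068e+02, -1.35018461e-02,  1.67062259e+02]), 'ft_force': array([-0.35846626,  0.29021083, -0.94857058]), 'torque': array([-0.03615533, -0.02211522, -0.058525  ]), 'gripper_width': 0.0850774824048164}
```

View pics/a_side.png

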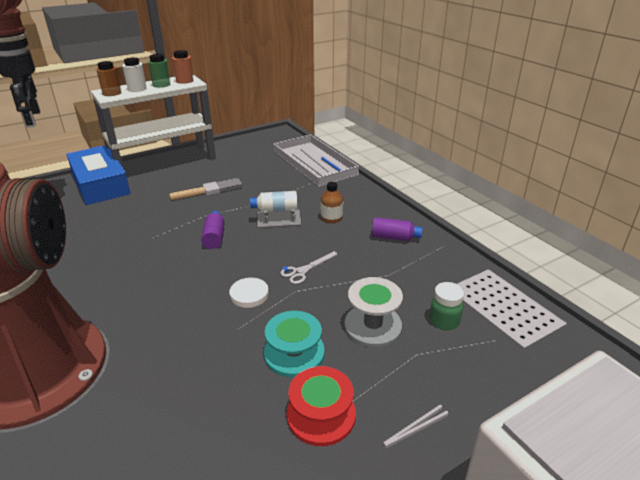

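View pics/a_top.png

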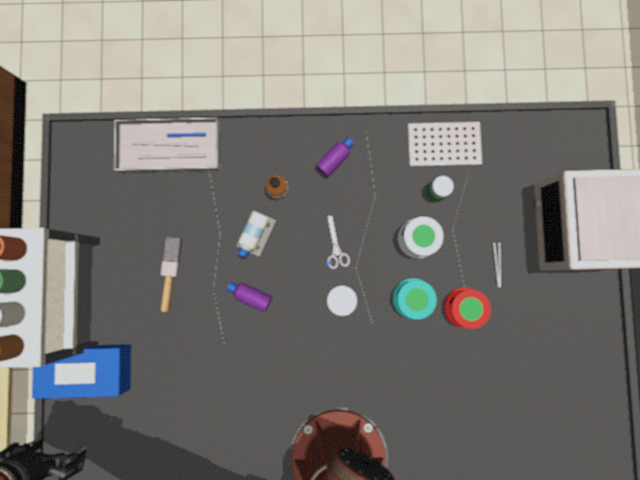

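View pics/a_wrist.png

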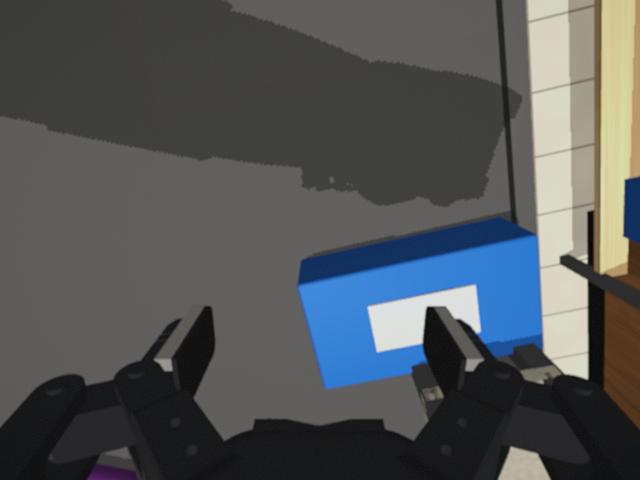

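Top view candidates for the bottle: white body with blue cap at (256,232) in the grey cradle, purple ones at (249,296) and (334,158). For the stand: aluminium at (421,237), turquoise at (415,299), red at (467,308). I choose (256,232) and (421,237), and check them in a crop.

```bash
cat > h.py <<'E'
import numpy as np, cv2
def cam(c):
    f=240/np.tan(np.radians(c['vertical_fov']/2)); R=cv2.Rodrigues(np.array(c['rvec']))[0]; t=np.array(c['tvec'])
    return f,c['cx'],c['cy'],R,t
def ray(c,u,v):
    f,cx,cy,R,t=cam(c); d=R.T@np.array([(u-cx)/f,(v-cy)/f,1]); return -R.T@t,d/np.linalg.norm(d)
def onz(c,u,v,z):
    o,d=ray(c,u,v); return o+d*(z-o[2])/d[2]
def proj(c,p):
    f,cx,cy,R,t=cam(c); q=R@np.array(p)+t; return f*q[0]/q[2]+cx,f*q[1]/q[2]+cy
def tri(c1,p1,c2,p2):
    o1,d1=ray(c1,*p1);o2,d2=ray(c2,*p2)
    s=np.linalg.lstsq(np.c_[d1,-d2],o2-o1,rcond=None)[0]
    a=o1+s[0]*d1;b=o2+s[1]*d2; return (a+b)/2,np.linalg.norm(a-b)
def blobs(m,amin=20):
    n,l,s,c=cv2.connectedComponentsWithStats(m.astype(np.uint8))
    return [(c[i].round(1),s[i].tolist(),l==i) for i in range(1,n) if s[i][4]>=amin]
E
python3 - <<'E'
from plant import robot
from h import *
C={n:robot.get_calibration(n) for n in("top","side")}
I={n:cv2.imread(f"pics/a_{n}.png") for n in C}
for n in C:
    h=cv2.cvtColor(I[n],cv2.COLOR_BGR2HSV)
    print(n)
    for k,lo,hi in(("green",45,75),("blue",98,118)):
        m=cv2.inRange(h,(lo,110,60),(hi,255,255))
        for c,s,_ in blobs(m,15): print(k,c,s)
t=I['top']
a=cv2.resize(t[180:290,215:295],None,fx=5,fy=5,interpolation=cv2.INTER_CUBIC)
b=cv2.resize(t[200:275,385:460],None,fx=5,fy=5,interpolation=cv2.INTER_CUBIC)
o=np.zeros((550,790,3),np.uint8);o[:a.shape[0],:400]=a;o[:375,410:785]=b;cv2.imwrite("pics/crop1.png",o)
E
```

```text
top
green [431.7 193.9] [429, 189, 7, 10, 16]
green [423.3 235.6] [414, 226, 20, 20, 325]
green [416.7 299.3] [406, 289, 22, 22, 381]
green [470.8 308.5] [461, 299, 20, 21, 328]
blue [186.  134.5] [168, 133, 37, 4, 76]
blue [348.7 141.8] [344, 138, 10, 10, 62]
blue [242.8 252.4] [238, 248, 11, 9, 67]
blue [231.  286.8] [227, 282, 9, 11, 67]
blue [ 88.1 374.2] [33, 345, 98, 54, 3360]
side
green [374.8 293.9] [360, 285, 31, 19, 471]
green [292.8 329.7] [277, 318, 33, 24, 617]
green [320.5 391.1] [302, 376, 38, 31, 890]
blue [ 98.5 176.4] [67, 146, 63, 59, 2200]
blue [330.5 163.6] [322, 157, 19, 14, 49]
blue [253.1 202.2] [250, 197, 7, 11, 70]
blue [215.5 211.8] [212, 211, 8, 3, 16]
blue [417.7 231.6] [414, 226, 9, 12, 85]
blue [285.1 268.7] [282, 266, 7, 7, 26]
```

View pics/crop1.png

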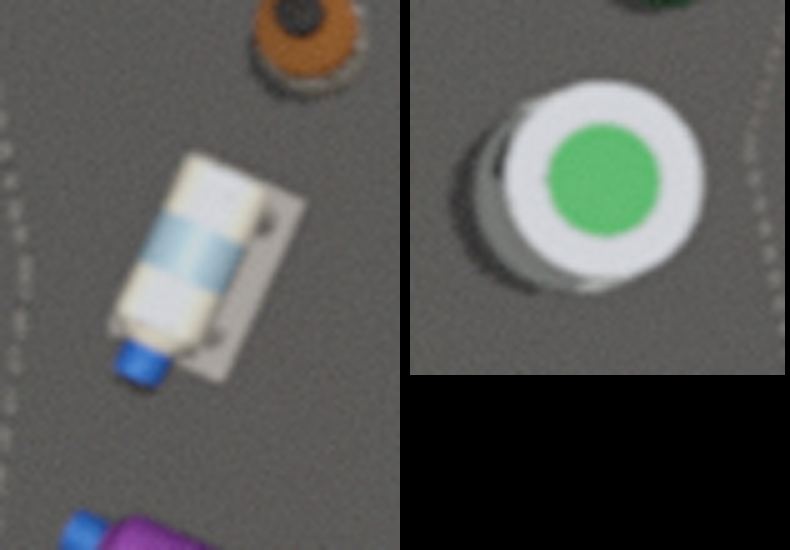

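The crop shows the right bottle (white, blue cap at lower left, lying in the grey cradle) and the plain aluminium plate with its green disc. Now the positions.

Run:
```python
from plant import robot
from h import *
T=robot.get_calibration("top");S=robot.get_calibration("side")
print("disc tri",tri(T,(423.3,235.6),S,(374.8,293.9)))
print("cap tri",tri(T,(242.8,252.4),S,(253.1,202.2)))
im=cv2.imread("pics/a_top.png")[180:290,215:295]
h=cv2.cvtColor(im,cv2.COLOR_BGR2HSV)
m=((h[...,2]>165)|(cv2.inRange(h,(98,110,60),(118,255,255))>0)).astype(np.uint8)
b=max((x for x in blobs(m) if x[0][1]<85),key=lambda x:x[1][4]);print(b[:2])
ys,xs=np.nonzero(b[2]); P=np.array([onz(T,x+215,y+180,.055)[:2] for x,y in zip(xs,ys)])
(c,sz,a)=cv2.minAreaRect(P.astype(np.float32)*1000);print(c,sz,a)
box=cv2.boxPoints((c,sz,a));print(box)
print("onz cap",onz(T,242.8,252.4,.06))
for n,(u,v) in dict(amber=(277,186),dish=(342,300),jar=(441,187)).items(): print(n,onz(T,u,v,.05))
```

```text
disc tri (array([ 0.57426989, -0.23044958,  0.08385105]), np.float64(8.66835121039953e-05))
cap tri (array([0.54468341, 0.23680817, 0.05693515]), np.float64(0.00040783294381337127))
(array([36.6, 52.8]), [23, 32, 31, 45, 681])
(591.350830078125, 216.5762176513672) (46.18265151977539, 120.68708038330078) 62.65340805053711
[[527.14355 223.78563]
 [634.34314 168.34535]
 [655.5581  209.3668 ]
 [548.3585  264.80707]]
onz cap [0.5443161  0.23630599 0.06      ]
amber [0.71941949 0.14554336 0.05      ]
dish [ 0.41414237 -0.01888011  0.05      ]
jar [ 0.70589289 -0.29072691  0.05      ]
```

Run:
```python
from plant import robot
from h import *
from scipy.spatial.transform import Rotation as Ro
mid=np.array([.591,.216,.055]); th=-27
for sgn in(1,-1):
    ax=np.array([np.cos(np.radians(th)),np.sin(np.radians(th)),0])*sgn   # tool x ; base dir if +1
    z=np.array([0,0,-1.]);R=np.c_[ax,np.cross(z,ax),z];e=Ro.from_matrix(R).as_euler('xyz',degrees=True)
    for up in(0,.2): print("pick",sgn,e.round(1),up,robot.ik(mid-.054*z+[0,0,up],e))
    st=np.array([.574,-.230,.084+.058])
    for phi in range(-180,180,20):
        zz=np.array([np.cos(np.radians(phi)),np.sin(np.radians(phi)),0]); x=np.array([0,0,-1.])*sgn
        R=np.c_[x,np.cross(zz,x),zz];e=Ro.from_matrix(R).as_euler('xyz',degrees=True)
        q=robot.ik(st-.054*zz,e); q2=robot.ik(st-.054*zz+[0,0,.1],e)
        if q is not None: print(" place",phi,np.round(q),None if q2 is None else np.round(q2))
```

```text
pick 1 [180.   0. -27.] 0 [   8.19050578   14.19984966   -5.71201467   70.08813567    0.
 -144.80949422]
pick 1 [180.   0. -27.] 0.2 [   8.19050578   11.25085434   11.87336022   90.62250588    0.
 -144.80949422]
 place -80 [ -9.  16. -48. -65. -71.   0.] [ -9.  -3. -53. -50. -71.   0.]
 place 20 [-64.   6. -61. -67.  84.   0.] None
pick -1 [180.   0. 153.] 0 [ 8.19050578 14.19984966 -5.71201467 70.08813567  0.         35.19050578]
pick -1 [180.   0. 153.] 0.2 [ 8.19050578 11.25085434 11.87336022 90.62250588  0.         35.19050578]
 place -80 [  -9.   16.  -48.  -65.  -71. -180.] [  -9.   -3.  -53.  -50.  -71. -180.]
 place 20 [ -64.    6.  -61.  -67.   84. -180.] None<sys>:0: UserWarning: Gimbal lock detected. Setting third angle to zero since it is not possible to uniquely determine all angles.
```

```bash
python3 -W ignore - <<'E'
from plant import robot
from h import *
from scipy.spatial.transform import Rotation as Ro
st=np.array([.574,-.230,.084+.058])
for tilt in(0,15):
  for phi in list(range(-120,-20,6))+list(range(0,60,6)):
    p,t=np.radians(phi),np.radians(tilt)
    zz=np.array([np.cos(p)*np.cos(t),np.sin(p)*np.cos(t),-np.sin(t)]); 
    y=np.cross(zz,[0,0,-1.]);y/=np.linalg.norm(y);x=np.cross(y,zz)
    e=Ro.from_matrix(np.c_[x,y,zz]).as_euler('xyz',degrees=True)
    qs=[robot.ik(st-.054*zz+[0,0,u],e) for u in (0,.05,.15)]
    print(tilt,phi,*[None if q is None else np.round(q).astype(int).tolist() for q in qs]) if any(q is not None for q in qs) else 0
E
```

```text
0 -90 [-8, 22, -40, -62, -82, 0] [-8, 14, -43, -56, -82, 0] [-8, -2, -45, -43, -82, 0]
0 -84 [-8, 19, -45, -64, -76, 0] [-8, 9, -48, -57, -76, 0] [-8, -7, -50, -43, -76, 0]
0 -78 [-9, 15, -50, -65, -69, 0] [-9, 5, -53, -58, -69, 0] [-9, -14, -55, -42, -69, 0]
0 -72 [-11, 11, -55, -66, -61, 0] [-11, 0, -58, -58, -61, 0] [-11, -21, -61, -40, -61, 0]
0 -66 [-13, 8, -59, -67, -53, 0] None None
0 18 [-64, 5, -63, -67, 82, 0] None None
0 24 [-64, 9, -58, -67, 88, 0] [-64, -4, -62, -58, 88, 0] None
15 -120 [-10, 58, 35, 119, -65, 145] None None
15 -114 [-9, 49, 23, 108, -69, 136] [-9, 46, 24, 112, -69, 136] [-9, 42, 28, 120, -69, 136]
15 -108 [-9, 39, 11, 93, -72, 123] [-9, 36, 12, 97, -72, 123] [-9, 31, 16, 106, -72, 123]
15 -102 [-8, 28, -3, 73, -75, 104] [-8, 24, -2, 77, -75, 104] [-8, 19, 3, 87, -75, 104]
15 -96 [-8, 15, -19, 48, -75, 81] [-8, 11, -17, 53, -75, 81] [-8, 6, -13, 63, -75, 81]
15 -90 [-9, 5, -32, 24, -73, 60] [-9, 0, -31, 30, -73, 60] [-9, -7, -27, 41, -73, 60]
15 -84 [-9, -3, -43, 6, -69, 44] [-9, -9, -42, 12, -69, 44] [-9, -16, -37, 25, -69, 44]
15 -78 [-10, -9, -51, -6, -63, 32] [-10, -16, -50, 1, -63, 32] [-10, -25, -46, 14, -63, 32]
15 -72 [-12, -14, -57, -14, -57, 24] [-12, -22, -57, -6, -57, 24] [-12, -33, -53, 8, -57, 24]
15 -66 None None [-14, -41, -59, 5, -50, 19]
15 18 [-62, -22, -57, 23, 72, -56] [-62, -29, -56, 31, 72, -56] [-62, -35, -49, 44, 72, -56]
15 24 [-63, -9, -44, 43, 75, -77] [-63, -14, -43, 49, 75, -77] [-63, -21, -37, 61, 75, -77]
15 30 [-63, 5, -30, 65, 75, -100] [-63, 0, -29, 70, 75, -100] [-63, -6, -24, 82, 75, -100]
15 36 [-62, 17, -18, 83, 73, -120] [-62, 13, -17, 88, 73, -120] [-62, 7, -12, 99, 73, -120]
15 42 [-62, 27, -8, 97, 70, -133] [-62, 23, -7, 101, 70, -133] [-62, 17, -3, 111, 70, -133]
15 48 [-61, 35, 1, 107, 66, -143] [-61, 31, 2, 111, 66, -143] [-61, 25, 5, 120, 66, -143]
15 54 [-60, 42, 9, 114, 62, -150] [-60, 38, 10, 118, 62, -150] None
```

```bash
python3 -W ignore - <<'E'
from plant import robot
from h import *
robot.move_pose([.591,.216,.27],[180,0,-27])
c=robot.get_calibration("wrist");im=robot.grab_frame("wrist")
cv2.imwrite("pics/w1.png",im);np.save("w1.npy",c,allow_pickle=True)
o=robot.observe();print(o['time'],o['tool_pos'],o['tcp_rot'],o['q'],o['ft_force'])
print(proj(c,[.591,.216,.055]))
E
```

```text
3.4417 [0.59087602 0.21629256 0.2700403 ] [-1.79995426e+02  1.61824659e-03 -2.69892411e+01] [ 8.21734678e+00  1.08536434e+01  7.38087273e+00  8.65259147e+01
  4.67012309e-03 -1.44793412e+02] [0.07238604 0.24369277 0.34208771]
(np.float64(318.7345955080245), np.float64(222.73686773002981))
```

View pics/w1.png

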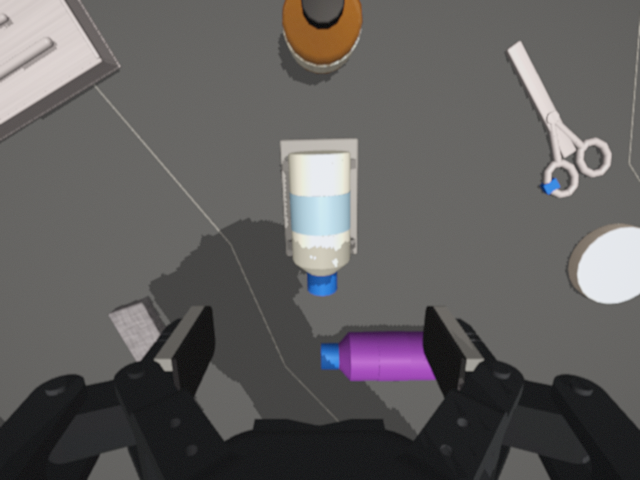

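Wrist view: bottle lies vertically in the picture, base edge at (320,152), cap end at (322,294), body edges at columns 290–350, cradle plate behind it.

```bash
python3 -W ignore - <<'E'
from h import *
c=np.load("w1.npy",allow_pickle=True).item();im=cv2.imread("pics/w1.png")
h=cv2.cvtColor(im,cv2.COLOR_BGR2HSV)
cap=[b for b in blobs(cv2.inRange(h,(98,110,60),(118,255,255))) if 270<b[0][1]<300 and abs(b[0][0]-320)<30][0];print(cap[:2])
g=cv2.cvtColor(im,cv2.COLOR_BGR2GRAY).astype(int)
for r in(170,200,220,240): print(r,g[r,278:300].tolist(),g[r,340:364].tolist())
print(g[140:160,320].tolist())
base=onz(c,320,152,.079);cp=onz(c,*cap[0],.06);end=onz(c,322,294,.066)
print(base,cp,end)
for r in(170,200,220,240): print(onz(c,320,r,.055), np.linalg.norm(onz(c,289.5,r,.055)-onz(c,350.5,r,.055)))
print("cradle",[onz(c,u,v,.008).round(4) for u,v in((281,140),(357,139),(357,253))])
E
```

```text
(array([321.9, 284.6]), [307, 273, 30, 23, 557])
170 [103, 97, 86, 95, 124, 135, 134, 132, 133, 133, 135, 145, 164, 178, 187, 195, 202, 209, 216, 220, 224, 226] [234, 234, 233, 231, 227, 224, 218, 211, 201, 183, 173, 179, 184, 185, 186, 183, 169, 139, 112, 102, 104, 104, 104, 103]
200 [104, 104, 103, 102, 111, 137, 160, 164, 152, 132, 125, 121, 123, 135, 147, 157, 163, 169, 175, 180, 184, 187] [201, 197, 194, 192, 187, 183, 177, 170, 160, 156, 165, 179, 184, 185, 185, 181, 159, 126, 104, 103, 102, 103, 104, 105]
220 [105, 104, 104, 104, 100, 100, 127, 161, 173, 161, 136, 123, 120, 124, 134, 148, 157, 164, 169, 175, 180, 184] [200, 198, 195, 191, 187, 182, 178, 170, 161, 154, 163, 175, 181, 182, 182, 178, 157, 119, 100, 103, 102, 104, 104, 104]
240 [70, 70, 69, 70, 69, 68, 74, 91, 107, 110, 100, 90, 83, 91, 120, 148, 172, 192, 199, 204, 214, 223] [234, 233, 232, 228, 219, 209, 206, 202, 187, 160, 129, 121, 128, 138, 148, 158, 152, 120, 102, 103, 103, 104, 105, 103]
[171, 185, 187, 187, 188, 187, 187, 188, 187, 180, 164, 145, 137, 153, 193, 226, 236, 236, 235, 235]
[0.64220438 0.18901071 0.079     ] [0.54262506 0.23756376 0.06      ] [0.53739521 0.24017017 0.066     ]
[0.62851084 0.19583798 0.055     ] 0.04766410957676901
[0.60732354 0.20657144 0.055     ] 0.04887993653204283
[0.59258778 0.21403655 0.055     ] 0.049725543519687276
[0.5773332 0.2217645 0.055    ] 0.05060092301313571
cradle [array([0.6628, 0.2171, 0.008 ]), array([0.633 , 0.1566, 0.008 ]), array([0.5357, 0.2021, 0.008 ])]
```

```bash
python3 -W ignore - <<'E'
from plant import robot
from h import *
p=np.array([.5914,.2138])
robot.move_pose([*p,.21],[180,0,-26])
print(robot.line_to([*p,.109],vel=.1,guard=12))
o=robot.observe();print(o['time'],o['tool_pos'],o['ft_force'])
robot.set_gripper(.03)
o=robot.observe();print(o['time'],o['tool_pos'],o['ft_force'],o['gripper_width'])
cv2.imwrite("pics/g1.png",robot.grab_frame("wrist"))
E
```

```text
False
4.95 [0.59194553 0.2138854  0.10992729] [ 0.20869566  0.34434356 -0.75439256]
5.3917 [0.59177446 0.21409676 0.10979368] [-1.079716    1.54803824  5.56894131] 0.046655683553061864
```

View pics/g1.png

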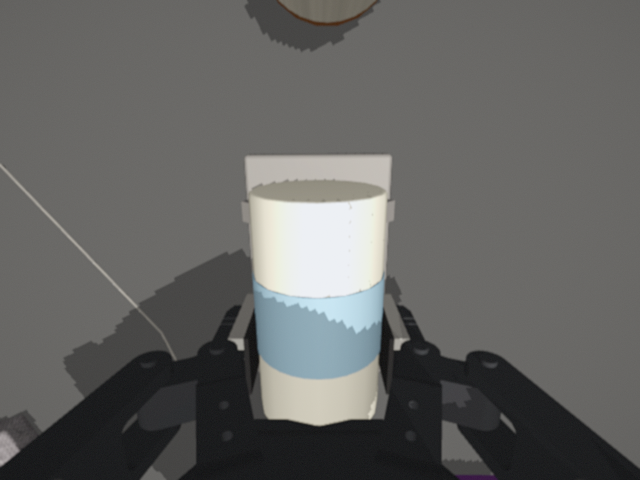

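The pads hold the body at the label (row ~330), centred between them. Lift.

```bash
python3 -W ignore - <<'E'
from plant import robot
from h import *
p=np.array([.5918,.2140])
robot.line_to([*p,.15],vel=.05)
robot.line_to([*p,.33],vel=.15)
robot.pause(.2)
o=robot.observe();print(o['time'],o['tool_pos'],o['ft_force'],o['torque'],o['gripper_width'])
np.save("w2.npy",robot.get_calibration("wrist"),allow_pickle=True)
a=robot.grab_frame("wrist");b=robot.grab_frame("side")
cv2.imwrite("pics/l_w.png",a);cv2.imwrite("pics/l_s.png",b)
cv2.imwrite("pics/l.png",cv2.resize(np.hstack([a,b]),(800,300)))
E
```

```text
7.9583 [0.59157684 0.21396768 0.32925801] [-0.27763601 -0.03461056 -2.92778906] [ 0.01296756  0.11025122 -0.06446804] 0.046188000417401925
```

View pics/l.png

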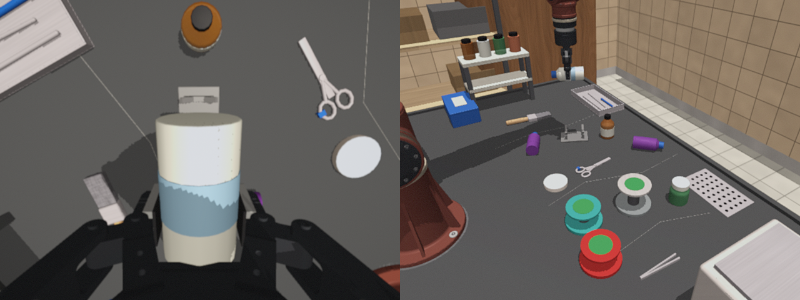

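```bash
cat > pl.py <<'E'
from h import *
from scipy.spatial.transform import Rotation as Ro
def place_R(phi):
    p=np.radians(phi); zz=np.array([np.cos(p),np.sin(p),0]); x=np.array([0,0,-1.])
    return np.c_[x,np.cross(zz,x),zz],zz
E
python3 -W ignore - <<'E'
from plant import robot
from pl import *
from scipy.spatial.transform import Slerp
st=np.array([.5743,-.2304])
R1,zz=place_R(-84)
R0=Ro.from_euler('xyz',[180,0,-26],degrees=True)
g0=np.array([.5918,.214,.33-.0548]);g1=np.array([*st,.29])
S=Slerp([0,1],Ro.concatenate([R0,Ro.from_matrix(R1)]))
for t in np.linspace(0,1,9):
    R=S(t); g=g0+(g1-g0)*t+np.array([0,0,.12*np.sin(np.pi*t)])
    q=robot.ik(g-.0548*R.as_matrix()[:,2],R.as_euler('xyz',degrees=True)); print(round(t,2),g.round(2),None if q is None else np.round(q))
E
```

```text
0.0 [0.59 0.21 0.28] [   8.   12.   15.   93.    0. -146.]
0.12 [0.59 0.16 0.32] [   6.   26.   36.  111.   -7. -159.]
0.25 [0.59 0.1  0.36] None
0.38 [0.59 0.05 0.39] None
0.5 [ 0.58 -0.01  0.4 ] None
0.62 [ 0.58 -0.06  0.4 ] None
0.75 [ 0.58 -0.12  0.37] None
0.88 [ 0.58 -0.17  0.33] [ -2.  18.   1.  93. -82. 121.]
1.0 [ 0.57 -0.23  0.29] [ -8.  -7. -50. -43. -76.   0.]
```

```bash
cat > fk.py <<'E'
import numpy as np
s,c=lambda d:np.sin(np.radians(d)),lambda d:np.cos(np.radians(d))
def feat(q): # planar wrist center feature
    a,b=q[1],q[1]-q[2]
    return np.array([s(a),c(a),s(b),c(b),1.])
def zdir(q):
    p=q[1]-q[2]+q[3]; r=np.array([c(q[0]),s(q[0]),0]);l=np.array([-s(q[0]),c(q[0]),0]);Z=np.array([0,0,1.])
    u=c(p)*r-s(p)*Z   # link4 dir
    return u, c(q[4])*u+s(q[4])*l
E
python3 -W ignore - <<'E'
from plant import robot
from pl import *; from fk import *
# gather ik samples; unknown: planar coefs (10), d4 along u, d5 along tool z
X=[];Y=[]
rng=np.random.default_rng(0)
n=0
for _ in range(600):
    p=np.array([rng.uniform(.4,.65),rng.uniform(-.3,.3),rng.uniform(.15,.45)])
    e=[180+rng.uniform(-60,60),rng.uniform(-60,60),rng.uniform(-180,180)]
    q=robot.ik(p,e)
    if q is None: continue
    u,z=zdir(q); zt=Ro.from_euler('xyz',e,degrees=True).as_matrix()[:,2]
    if np.linalg.norm(z-zt)>1e-3: print("zdir off",z,zt); continue
    r=np.array([c(q[0]),s(q[0]),0]);f=feat(q)
    for k in range(3):
        row=np.r_[f*r[k], f*(k==2), u[k], z[k]]
        X.append(row);Y.append(p[k])
    n+=1
X=np.array(X);sol,res,rk,_=np.linalg.lstsq(X,Y,rcond=None)
print(n,sol.round(4),rk,np.abs(X@sol-Y).max());np.save("fk.npy",sol)
q0=robot.observe()['q'];R1,zz=place_R(-84)
st=np.array([.5743,-.2304])
q1=robot.ik(np.r_[st,.26]-.0548*zz,Ro.from_matrix(R1).as_euler('xyz',degrees=True));print(q1)
def fk(q):
    u,z=zdir(q);r=np.array([c(q[0]),s(q[0]),0]);f=feat(q)
    return np.array([np.r_[f*r[k],f*(k==2),u[k],z[k]]@sol for k in range(3)]),z
for t in np.linspace(0,1,9):
    q=q0+(q1-q0)*t; p,z=fk(q); print(round(t,2),p.round(3),z.round(2),(p+.055*z).round(3))
E
```

```text
379 [ 3.369e-01 -2.000e-04  4.530e-02  5.494e-01  1.300e-03 -1.000e-04
  3.374e-01 -5.501e-01  4.170e-02  2.995e-01  1.411e-01  2.275e-01] 12 0.13205406173640308
[-8.08743180e+00 -2.45079472e+00 -4.96536085e+01 -4.72028138e+01
 -7.59125682e+01  2.54444375e-14]
0.0 [0.61  0.086 0.33 ] [-0. -0. -1.] [0.61  0.086 0.275]
0.12 [0.682 0.034 0.282] [ 0.21 -0.14 -0.97] [0.693 0.026 0.229]
0.25 [ 0.738 -0.023  0.253] [ 0.38 -0.3  -0.87] [ 0.759 -0.039  0.205]
0.38 [ 0.772 -0.082  0.24 ] [ 0.5  -0.46 -0.73] [ 0.8   -0.107  0.2  ]
0.5 [ 0.78  -0.141  0.24 ] [ 0.56 -0.62 -0.56] [ 0.811 -0.174  0.209]
0.62 [ 0.761 -0.195  0.247] [ 0.54 -0.76 -0.38] [ 0.791 -0.237  0.227]
0.75 [ 0.715 -0.242  0.256] [ 0.44 -0.87 -0.21] [ 0.739 -0.29   0.245]
0.88 [ 0.643 -0.278  0.263] [ 0.29 -0.95 -0.08] [ 0.66  -0.331  0.258]
1.0 [ 0.553 -0.301  0.261] [ 0.1  -0.99 -0.  ] [ 0.558 -0.356  0.261]
```

```bash
python3 -W ignore - <<'E'
from plant import robot
from pl import *
R1,zz=place_R(-84);st=np.array([.5743,-.2304])
q0=robot.observe()['q'];e=Ro.from_matrix(R1).as_euler('xyz',degrees=True)
q1=np.array(robot.ik(np.r_[st,.26]-.0548*zz,e))
qm=(q0+q1)/2+np.array([0,-12,0,12,0,0])
robot.goto_joints(qm); o=robot.observe();print(o['time'],o['tool_pos'])
robot.goto_joints(q1); robot.pause(.2)
o=robot.observe();print(o['time'],o['tool_pos'],o['tcp_rot'],o['ft_force'],o['gripper_width'],R1.round(3).tolist(),Ro.from_euler('xyz',o['tcp_rot'],degrees=True).as_matrix().round(3).tolist())
for n in("side","top","wrist"): cv2.imwrite(f"pics/p_{n}.png",robot.grab_frame(n))
E
python3 -c "
import cv2,numpy as np
s,t,w=[cv2.imread(f'pics/p_{n}.png') for n in('side','top','wrist')]
cv2.imwrite('pics/p.png',np.hstack([cv2.resize(s[100:440,220:540],(400,425)),cv2.resize(w,(400,425))]))"
```

```text
9.2583 [ 0.73306363 -0.01246298  0.35101485]
10.75 [ 0.5692635  -0.17576101  0.26099582] [ 61.55834804  89.96591506 -22.40141046] [-0.31803781  0.88228586 -3.4537003 ] 0.04652858054029868 [[0.0, 0.995, 0.105], [0.0, 0.105, -0.995], [-1.0, 0.0, 0.0]] [[0.001, 0.994, 0.105], [-0.0, 0.105, -0.994], [-1.0, 0.001, 0.0]]
```

View pics/p.png

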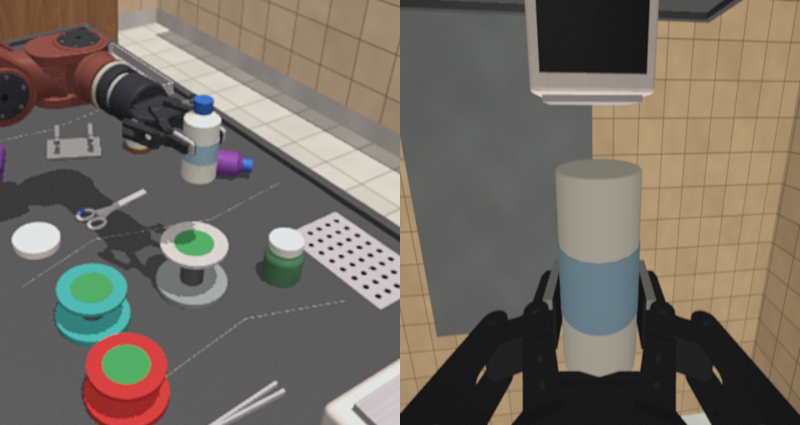

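View pics/p_top.png

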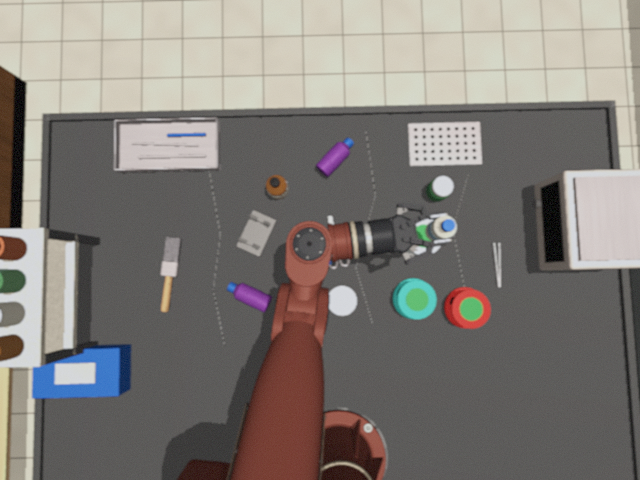

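Bottle is upright, cap up, above the aluminium stand (side view: cap at about (383,183), disc at about (375,294)). Check the axis with the cap in both views.

```bash
python3 -W ignore - <<'E'
from plant import robot
from h import *
P={}
for n in("top","side"):
    h=cv2.cvtColor(cv2.imread(f"pics/p_{n}.png"),cv2.COLOR_BGR2HSV)
    for b in blobs(cv2.inRange(h,(98,110,60),(122,255,255)),15): print(n,b[:2])
    for b in blobs(cv2.inRange(h,(45,110,60),(75,255,255)),100): print(n,"g",b[:2])
T=robot.get_calibration("top");S=robot.get_calibration("side")
p=np.array([.5743,-.2304,0])
tcp=np.array([.56926,-.17576]);ex=tcp+.0548*np.array([.1045,-.9945]);print("expected axis",ex)
for z in(.313,.322,.304,.205): print(z,proj(T,[*ex,z]),proj(S,[*ex,z]))
E
```

```text
top (array([186. , 134.5]), [168, 133, 37, 4, 76])
top (array([348.6, 141.9]), [344, 138, 10, 10, 63])
top (array([447.5, 225. ]), [442, 220, 12, 11, 109])
top (array([231.1, 286.8]), [227, 282, 10, 11, 71])
top (array([ 88.1, 374.2]), [33, 345, 98, 54, 3355])
top g (array([416.7, 299.3]), [406, 289, 22, 22, 381])
top g (array([470.8, 308.5]), [461, 299, 20, 20, 325])
side (array([ 98.5, 176.4]), [67, 146, 63, 59, 2194])
side (array([382. , 183.4]), [375, 176, 16, 16, 216])
side (array([215.5, 211.8]), [212, 211, 8, 3, 16])
side (array([417.7, 231.6]), [414, 226, 9, 12, 86])
side (array([285.3, 268.8]), [282, 266, 7, 7, 29])
side g (array([374.7, 293.9]), [360, 284, 31, 20, 473])
side g (array([292.8, 329.7]), [277, 318, 33, 24, 618])
side g (array([320.6, 391.2]), [302, 377, 38, 30, 877])
expected axis [ 0.5749866 -0.2302586]
0.313 (np.float64(447.90884156027425), np.float64(224.90704831876783)) (np.float64(383.0654321021191), np.float64(183.28255749684803))
0.322 (np.float64(449.13988416042224), np.float64(224.3872437461419)) (np.float64(383.4300617185595), np.float64(178.24298265671055))
0.304 (np.float64(446.70231030002617), np.float64(225.41650304114526)) (np.float64(382.7052135138099), np.float64(188.2611671674363))
0.205 (np.float64(434.859508392374), np.float64(230.41709569615284)) (np.float64(379.0124729381627), np.float64(239.29882745916186))
```

```bash
python3 -W ignore - <<'E'
from plant import robot
from pl import *
o=robot.observe()
xy=np.array([.5743,-.2304])-.0548*np.array([.1045,-.9945])
e=o['tcp_rot']
robot.line_to([*xy,.155],vel=.1);robot.pause(.2)
o=robot.observe();print(o['time'],o['tool_pos'],o['ft_force'])
print(robot.line_to([*xy,.128],vel=.015,guard=4))
robot.pause(.1)
o=robot.observe();print(o['time'],o['tool_pos'],o['ft_force'],o['torque'],o['tcp_rot'])
w=robot.grab_frame("wrist");s=robot.grab_frame("side")
cv2.imwrite("pics/c_s.png",s)
cv2.imwrite('pics/c.png',np.hstack([cv2.resize(s[170:370,280:480],(400,400),interpolation=cv2.INTER_CUBIC),cv2.resize(w,(400,400))]))
E
```

```text
12.3 [ 0.5687969  -0.17589727  0.15569316] [ 0.35324607 -0.10378693 -3.05569033]
True
13.525 [ 0.56850005 -0.17588046  0.13767394] [ 1.01550383 -0.41398823  3.36716845] [ 0.24481612 -0.13095495  0.20956606] [-125.9593409    89.99415285  150.03707491]
```

View pics/c.png

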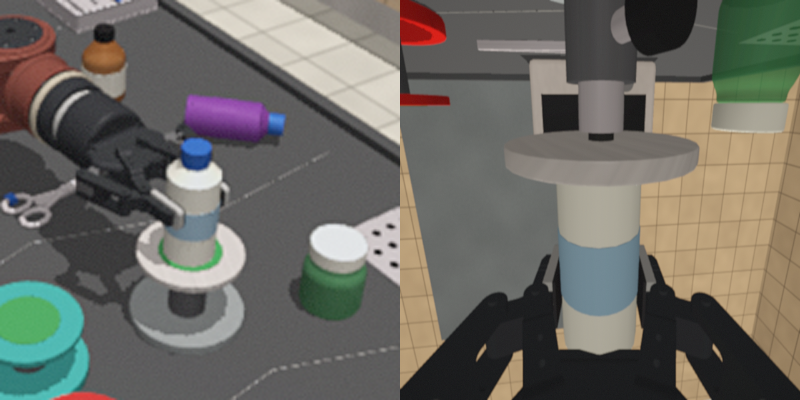

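Contact felt at the expected height (about 6 N change), with the base inside the green disc. Release and back straight out.

```bash
python3 -W ignore - <<'E'
from plant import robot
from pl import *
o=robot.observe();p=np.array(o['tool_pos'])
robot.line_to(p+[0,0,.001],vel=.01);robot.pause(.2)
print(robot.observe()['ft_force'])
robot.set_gripper(.085);robot.pause(.2)
o=robot.observe();print(o['time'],o['ft_force'],o['gripper_width'])
zz=place_R(-84)[1];p=np.array(o['tool_pos'])
print(robot.line_to(p-.13*zz,vel=.08,guard=8))
o=robot.observe();print(o['time'],o['tool_pos'],o['ft_force'])
for n in("side","top","wrist"): cv2.imwrite(f"pics/e_{n}.png",robot.grab_frame(n))
s,w=cv2.imread("pics/e_side.png"),cv2.imread("pics/e_wrist.png")
cv2.imwrite('pics/e.png',np.hstack([cv2.resize(s[130:370,240:480],(400,400),interpolation=cv2.INTER_CUBIC),cv2.resize(w,(400,400))]))
E
```

```text
[ 2.88039419 -0.12369484  0.24670682]
14.825 [ 0.60342751  0.16632495 -0.27134791] 0.085049287779896Traceback (most recent call last):
  File "<stdin>", line 9, in <module>
plant.IKError: the arm cannot follow that straight line within its joint ranges
```

```bash
python3 -W ignore - <<'E'
from plant import robot
from pl import *
o=robot.observe();p=np.array(o['tool_pos']);e=o['tcp_rot'];zz=place_R(-84)[1]
for d in(.03,.05,.06,.07,.08,.1):
  for lx in(0,.1,.2):
    for up in(0,.04):
        q=robot.ik(p-d*zz+np.array([lx*d,0,up]),e); print(d,lx,up,None if q is None else np.round(q).astype(int).tolist())
E
```

```text
0.03 0 0 [-5, 19, -45, -64, -79, 0]
0.03 0 0.04 [-5, 12, -47, -59, -79, 0]
0.03 0.1 0 [-5, 20, -44, -64, -79, 0]
0.03 0.1 0.04 [-5, 12, -46, -59, -79, 0]
0.03 0.2 0 [-5, 20, -44, -64, -79, 0]
0.03 0.2 0.04 [-5, 13, -46, -58, -79, 0]
0.05 0 0 [-3, 20, -44, -64, -81, 0]
0.05 0 0.04 [-3, 12, -47, -59, -81, 0]
0.05 0.1 0 [-3, 20, -44, -64, -81, 0]
0.05 0.1 0.04 [-3, 13, -46, -58, -81, 0]
0.05 0.2 0 [-3, 21, -43, -63, -81, 0]
0.05 0.2 0.04 [-3, 13, -45, -58, -81, 0]
0.06 0 0 [-2, 20, -44, -64, -82, 0]
0.06 0 0.04 [-2, 12, -47, -58, -82, 0]
0.06 0.1 0 [-2, 20, -43, -63, -82, 0]
0.06 0.1 0.04 [-2, 13, -46, -58, -82, 0]
0.06 0.2 0 [-2, 21, -42, -63, -82, 0]
0.06 0.2 0.04 [-2, 14, -45, -58, -82, 0]
0.07 0 0 [-1, 20, -44, -64, -83, 0]
0.07 0 0.04 [-1, 12, -46, -58, -83, 0]
0.07 0.1 0 [-1, 21, -43, -63, -83, 0]
0.07 0.1 0.04 [-1, 13, -45, -58, -83, 0]
0.07 0.2 0 [-1, 21, -42, -63, -83, 0]
0.07 0.2 0.04 [-1, 14, -44, -58, -83, 0]
0.08 0 0 [0, 20, -44, -63, -84, 0]
0.08 0 0.04 [0, 12, -46, -58, -84, 0]
0.08 0.1 0 [0, 21, -43, -63, -84, 0]
0.08 0.1 0.04 [0, 13, -45, -58, -84, 0]
0.08 0.2 0 [0, 22, -41, -63, -84, 0]
0.08 0.2 0.04 [0, 15, -44, -58, -84, 0]
0.1 0 0 None
0.1 0 0.04 None
0.1 0.1 0 None
0.1 0.1 0.04 None
0.1 0.2 0 None
0.1 0.2 0.04 None
```

80 mm straight back is within range and clears the bottle (about 45 mm needed).

```bash
python3 -W ignore - <<'E'
from plant import robot
from pl import *
o=robot.observe();p=np.array(o['tool_pos']);zz=place_R(-84)[1]
print(robot.line_to(p-.08*zz,vel=.07,guard=8))
o=robot.observe();print(o['time'],o['tool_pos'],o['ft_force'])
for n in("side","top","wrist"): cv2.imwrite(f"pics/e_{n}.png",robot.grab_frame(n))
s,w=cv2.imread("pics/e_side.png"),cv2.imread("pics/e_wrist.png")
cv2.imwrite('pics/e.png',np.hstack([cv2.resize(s[130:370,240:480],(400,400),interpolation=cv2.INTER_CUBIC),cv2.resize(w,(400,400))]))
T=robot.get_calibration("top");S=robot.get_calibration("side");c={}
for n in("top","side"):
    h=cv2.cvtColor(cv2.imread(f"pics/e_{n}.png"),cv2.COLOR_BGR2HSV)
    for b in blobs(cv2.inRange(h,(98,110,60),(122,255,255)),15):
        u,v=b[0]
        if (n=="top" and 420<u<460) or(n=="side" and 360<u<395): c[n]=(u,v);print(n,b[:2])
print(tri(T,c["top"],S,c["side"]))
E
```

```text
False
16.1167 [ 0.56009306 -0.09660547  0.13862133] [-0.58285142 -0.77606988 -0.08347498]
top (array([433.1, 231.9]), [428, 227, 11, 10, 79])
side (array([377.5, 245.6]), [370, 238, 16, 17, 210])
(array([ 0.57309716, -0.229409  ,  0.19200016]), np.float64(0.0004114524178454238))
```

View pics/e.png

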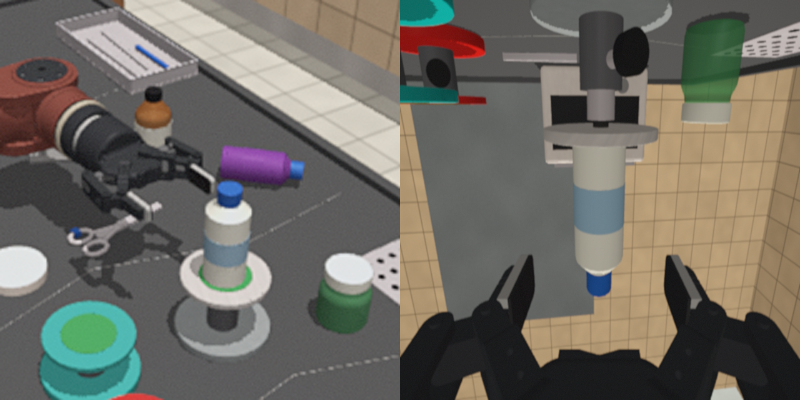

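View pics/e_top.png

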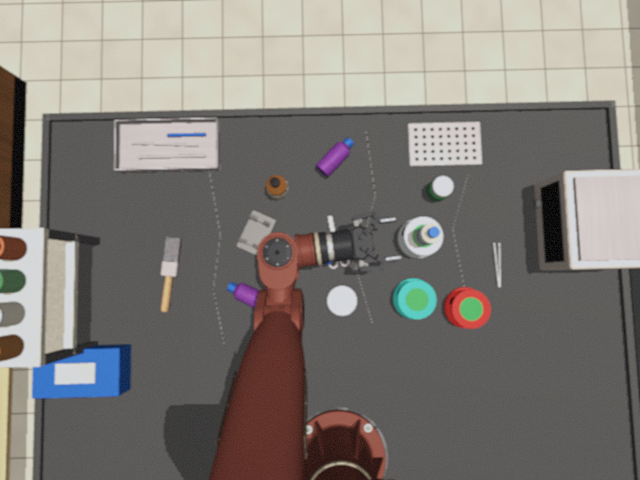

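```bash
python3 -W ignore - <<'E'
from plant import robot
o=robot.observe();print(o['time'],o['ft_force']);robot.job_done()
E
```

```text
16.2667 [0.45279734 0.60831691 0.32369826]
the job is handed in; nothing more can be done
```

The white bottle now stands upright, cap up, on the plate of the aluminium stand, and the job was handed in at 16.3 s. I gripped it across the body between the ribs, lifted it straight out and turned it upright. I lowered it until the wrist force changed by about 6 N, then let go and backed off 80 mm.

- **Centring:** with both fixed cameras, I measured the cap about 1.5 mm from the plate's axis, standing free with its base on the green disc.
- **Contact height:** the plate was felt where sight put it, at about 84 mm, with roughly 2 mm of spring give.
- **At handover:** the wrist force was close to zero. The other things on the bench looked unmoved in the last pictures. The arm partly hid one purple bottle and the scissors in the top view.
- **What failed:** my first retreat of 130 mm was refused as out of joint range, so nothing moved and I shortened it to 80 mm. A quick kinematic fit I made was about 13 cm off sideways, so I used it only to judge heights on the carrying move.

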